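Load the glass slide under the spring clips of the inspection stage

TASK

Pick up the framed glass slide by its upright grip, lay its front edge on the apron of the inspection stage and slide it in, flat, under the two spring clips so that its edge lifts them, until it is fully home against the end stop and both clips have snapped down behind it; then let go. The stop is clamped at a different setting each time, so feel for it and push gently, with no more than about 15 N, as this is glass; do not work the clips with the gripper, and leave the other things on the bench where they are.

Things in the scene. Friction and masses are not known exactly. Their poses are not given: they have to be found in the camera images.
- slide: Black-framed glass plate, lying flat: 70 mm (its x, the way it slides) x 90 mm (y) x 6 mm, about 0.16 kg. A black upright grip, 18 mm (x) by 12 mm (y), stands on it 22 mm behind the plate's centre (at x = -22 mm), its top 51 mm above the underside. The frame is broad at the grip (the rear), narrow in front. The plate is slippery. Origin: centre of the underside; z up.
- slide_front (a point): Middle of the slide's front lower edge (35 mm ahead of the slide's origin; the edge farther from the grip).
- slide_grip (a point): Point on the grip's axis, 38 mm above the slide's underside, 13 mm below the grip's top: a good height to pinch, across the 12 mm faces (along the slide's y).
- stage: Inspection stage, fixed on the bench: grey base 193 x 124 mm, its flat top (the sliding floor) 14 mm up. The slide goes in along stage +x, grip trailing. Stage frame, origin on the bench, mm: base x -118 to 75; splayed guides 6 high narrow from x -82 to -49, then side rails 6 high, 93 apart inside. A steel carriage with the end stop and the clips is clamped on the rails.
- entry (a point): Point on the sliding floor, at its middle, 60 mm to the -x side of the stage's origin, before the clips; axes as stage. The stop's face is 89 to 121 mm past it in +x (slide_front ends there): where the carriage is clamped differs each time and is not reported, so feel for the stop: past 84 mm a push that grows by 9 N is the stop. Creep there, 10 mm/s.
- clip_left (a joint): Angle of the sprung steel clip at stage y = +37 mm: 0 down, about 0.09 rad riding on the slide. An arm 9 mm wide that reaches 58 mm back towards the entry from a pivot 15 mm before the stop's face, 11 mm above the floor; its nose has a ramp underneath that the slide's front edge meets 3 to 46 mm past entry. Lifting both takes about 6 N of push, then under 2 N of drag.
- clip_right (a joint): The same for the clip at stage y = -37 mm. The noses' latch faces are 71.6 mm before the stop's face, the slide is 70 mm long: the clips snap down in its last 1.6 mm before the stop. All of the carriage stays lower than 28 mm above the sliding floor.
- glue_stick: Bystander: standing glue stick, white with a blue cap, 24 mm across, 88 mm tall. Leave alone.
- tape_roll: Bystander: brown tape roll, 92 mm across, 49 mm tall. Leave alone.
- sensor_module: Bystander: small sensor module, 24x66x18 mm. Leave alone.
- sticker_roll: Bystander: white sticker roll, 73 mm across, 46 mm tall. Leave alone.
- torch: Bystander: black torch lying, 31 mm thick, 107 mm long. Leave alone.
- marker_black: Bystander: black marker lying, 127 mm long. Leave alone.
- box_cutter: Bystander: yellow knife lying, 158 mm long. Leave alone.
- screwdriver: Bystander: orange-handled screwdriver lying, 190 mm long. Leave alone.
Things that resemble listed ones, but are neither listed nor needed, are in the scene too. Several things look just like the slide: the one meant starts farthest to the robot's left.

How it is judged:
By the outcome, as a careful person would: the job done as asked, in the order asked, and still so for the second after the job is handed in, with the robot touching nothing.
It also fails if it takes over 48 s, if anything falls off the work surface, if the arm or the gripper's body presses on something with over 40 N, if the wrist force passes 120 N, or if a joint passes its speed limit or range.

ROBOT

A 7-joint arm with a two-finger parallel gripper is mounted at the origin on a cart in front of the work surface, level with it; the furniture and walls round the work are solid. World frame = base frame: x ahead of the robot, y to its left, z up, the work surface at z = 0. Lengths are in m, angles in rad, forces in N, time in s.
With the tool pointing down it reaches from about 0.4 to 0.85 m from the base axis. Payload 4.5 kg.
Tool frame: the origin (TCP) lies midway between the tips of the shut fingers; the grasp point (between the pads) lies grip_point_offset behind it (grip_point_offset is the distance from the TCP to the grasp point, in m); z points along the fingers, y is the line along which they close (so a half turn about z gives the same grasp; the last joint's range is limited). The gripper opens to 88 mm and grips with 3 to 60 N. Pads are 18 mm wide; open, the fingers measure 123 mm over their backs; the gripper's body (75 mm by 187 mm) begins 45 mm behind the grasp point.
Start: joints at [1.293, 0.689, -0.195, 1.565, 0.157, 0.902, -0.215], TCP at [0.192, -0.595, 0.239] pointing down, gripper open.
Joint ranges: [-3.01, 3.01], [-0.46, 2.08], [-1.47, 1.51], [0.13, 2.56], [-1, 4.14], [0.04, 2.09], [-2.66, 2.66]. Speed limits (rad/s): [2.57, 2.57, 3.14, 3.14, 3.14, 3.14, 3.14].

INTERFACE

Orientations are given as a unit quaternion [x, y, z, w].
In Python, from plant import read_state, snapshot, camera_info, job_done, recognise, spot_point, grip_point_offset gives the robot as it stands. The module is installed in compiled form; this text tells all that it offers.
- The arm moves only by the tool send_rows, never from a script. Its argument "targets" is a list that holds one entry, the list of rows, each a list of 7 numbers: the shift along the tool's x, y, z in m, then the turn, a rotation vector about the tool's x, y, z in degrees, then the opening in per cent of the stroke, from 0 (shut) to 100 (fully open). A call has 1 to 8 rows; each row shifts and turns the commanded pose from where the row before left it, along the tool's axes as they then stand; what a row does not reach is not made up. A row lasts 1/12 s, in which the tool goes at most 41.7 mm and 7.16 degrees, less where a joint would pass 70% of its speed; a pose out of reach is approached as far as the arm can. A call is refused whole if a number of a shift passes 0.0417 or a number of a turn 7.16, either way. A call with a gripper value outside its range is refused whole. The fingers move at their own pace and stop on an object; the grip force is fixed at half the most. Time passes only in rows, so rows that do not move let the fingers close. It gives the time, the measured TCP pose, the force, the opening and the grip force at its end, in the units of the state.
- read_state(): the state, without advancing time (a new reading comes with each control period).
- snapshot(name): name is "side" or "top" or "wrist"; returns the picture (400x640x3 uint8, red, green, blue); there is no depth.
- camera_info(name): a dict with "vertical_fov" (degrees; the focal length in pixels is half the picture's height over the tangent of half this angle, whatever the lens; pixels are square), "cx", "cy" (the principal point, pixels), "T" (4x4, takes a point from camera to world coordinates). Camera axes: x right, y down, z forward; pixel columns grow to the right and rows downward; lengths in m; the calibration is good to about 2 mm. The wrist camera is an equidistant fisheye: a pixel r from the principal point sees the ray r / f radians off the axis. A picture is of the moment at which its call begins: read the wrist's pose just before it. camera_info takes no time and is no camera call; for the wrist camera it gives the pose at the moment of the call.
- job_done(): hands the job in; it is judged then, once.
Trained networks look in the newest picture that a camera, given by its name, has taken for a name from the list of things; names that differ only in an ending like _2 or _b are one class to them, and where a whole thing is asked for, a point or a joint stands for the part that bears it (a point fixed in the world has none). Each returns a list of dicts, best first, with "conf" (0 to 1); they miss things now and then, are a little off and sometimes report something else, mostly with a low value. They report only what shows in the picture. A call takes as long as a camera call. They do not tell look-alikes from the thing itself.
- recognise(query, camera): "centre" ([x, y, z] in m, in the coordinates of the camera as it stood for that picture, good to about 4 mm: the middle of the surface that is visible of it).
- spot_point(query, camera): "centre" ([x, y, z] in m, in the coordinates of the camera as it stood for that picture, good to about 4 mm: a listed point, or the origin of a listed thing).
The state is a dict: "time_s": time; "q": joint angles; "qd": joint speeds; "joint_torque": joint torques, N m; "ee_pos": TCP position; "tool_rot": TCP orientation; "wrist_force": force on the tool from outside, world axes, zero at the start; "moment": the same for the moment, N m; "gripper_width": finger opening in m; "grip_force": force on a finger pad.
Only numpy, scipy, OpenCV 4.12 (cv2) and the standard library are available. Lean on these libraries where they do the work, as an engineer would, in place of code of your own. Each camera call takes 0.05 s, during which the arm holds its last target. There are 200 camera calls.

## Working session

There is one attempt and no reset: what is moved stays moved. The work goes in short steps, Python scripts to look and compute and a tool call to move; the robot and the scene stay as the last step left them, time stands still between calls to the robot, and variables do not carry over. Pictures are saved under pics/ and viewed, at most 10 in all, crops included, and the job is handed in when it is done.

Besides the shell and the picture viewer there is one more tool, called after "Request:" as name(argument=value, ...) on one line, values as JSON. send_rows: Moves the arm, as the interface text tells. Its arguments: {"type":"object","properties":{"targets":{"type":"array"}},"required":["targets"]}

```bash
mkdir -p pics; cat > h.py <<'E'
import numpy as np, cv2
from plant import *
from scipy.spatial.transform import Rotation as R
def look(cam,names,fn=None,pts=()):
    T=np.array(camera_info(cam)['T']); im=snapshot(cam)
    if fn: cv2.imwrite('pics/'+fn,im[:,:,::-1])
    for n,f in [(n,recognise) for n in names]+[(n,spot_point) for n in pts]:
        for d in f(n,cam):
            p=T@np.r_[d['centre'],1]
            print(cam,f.__name__[:4],n,round(d['conf'],2),p[:3].round(4))
    return im
E
python3 - <<'E'
from h import *
s=read_state();print(s['time_s'],s['ee_pos'],s['tool_rot'],s['gripper_width'],grip_point_offset)
for c in('top','side'):
    i=camera_info(c);print(c,i['vertical_fov'],i['cx'],i['cy'],np.array(i['T']).round(3).tolist())
    look(c,['slide','stage'],c+'1.png',['slide','slide_grip','slide_front','stage','entry'])
E
```

```text
0.0 [ 0.1914951  -0.59428904  0.23791218] [ 9.87862919e-01  1.55325563e-01 -1.96583633e-04 -8.85738721e-04] 0.08799055671082859 0.0187
top 43.99377061934294 316.14545997508094 213.2859158438135 [[0.016, -0.985, 0.174, 0.168], [-1.0, -0.015, 0.008, -0.015], [-0.006, -0.174, -0.985, 1.721], [0.0, 0.0, 0.0, 1.0]]
top call slide 0.91 [ 0.4577 -0.2172  0.0056]
top call slide 0.69 [ 0.4613 -0.3638  0.0024]
top call stage 0.77 [0.5279 0.1181 0.015 ]
top call stage 0.72 [ 0.6005 -0.1023  0.0822]
top call slide 0.84 [ 0.4604 -0.2182 -0.0026]
top call slide 0.77 [ 4.582e-01 -3.639e-01  4.000e-04]
top call slide 0.5 [0.4944 0.1156 0.0147]
top call slide_grip 0.79 [ 0.4434 -0.2153  0.0344]
top call slide_grip 0.66 [ 0.4784 -0.3588  0.0372]
top call slide_grip 0.31 [ 0.5773  0.3263 -0.0029]
top call slide_front 0.82 [ 0.4231 -0.3649 -0.0017]
top call slide_front 0.36 [ 0.5783  0.3264 -0.0076]
top call stage 0.71 [0.5501 0.123  0.001 ]
top call entry 0.76 [0.4933 0.1157 0.0147]
side 49.94948609510515 318.8093831692564 205.07471240045777 [[-0.905, -0.287, 0.314, 0.143], [-0.425, 0.591, -0.685, 0.768], [0.011, -0.754, -0.657, 0.823], [0.0, 0.0, 0.0, 1.0]]
side call slide 0.88 [ 0.4625 -0.2091  0.0054]
side call slide 0.68 [ 0.4675 -0.3494  0.0026]
side call stage 0.98 [0.5279 0.1334 0.0093]
side call slide 0.91 [ 4.623e-01 -3.600e-01  3.000e-04]
side call slide 0.77 [ 0.4649 -0.2201  0.0022]
side call slide 0.75 [ 0.6037 -0.3432 -0.0028]
side call slide 0.2 [ 0.5783  0.3295 -0.0015]
side call slide_grip 0.95 [ 0.4863 -0.3622  0.0376]
side call slide_grip 0.67 [ 0.4461 -0.2127  0.0394]
side call slide_front 0.59 [ 0.5042 -0.2262  0.0018]
side call stage 0.7 [ 5.546e-01  1.273e-01 -3.000e-04]
side call entry 0.76 [0.4925 0.1134 0.0146]
```

View pics/top1.png

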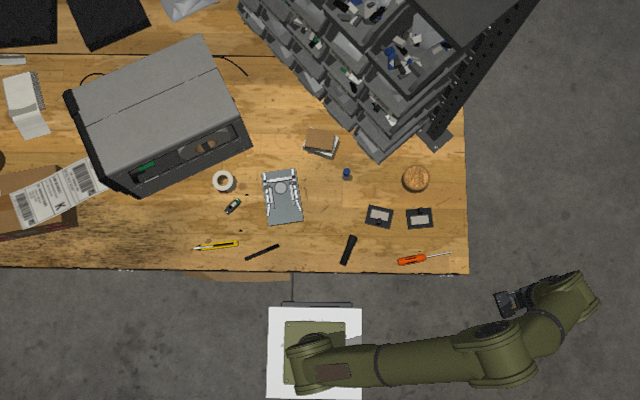

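View pics/side1.png

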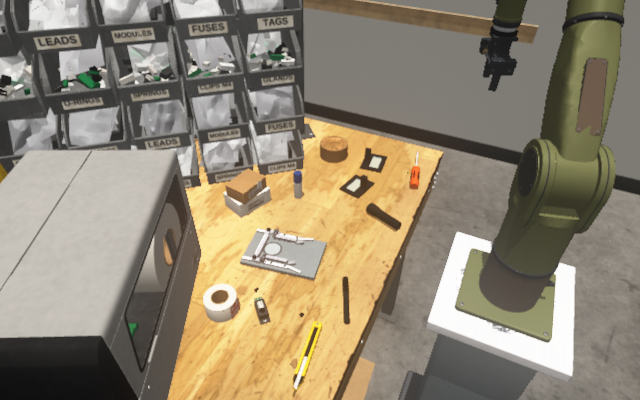

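Slide look-alikes in the top view are at (379,216) and (419,218). The slide farthest to the robot's left (+y, image left) is (379,216), at about world (0.46,-0.22). The stage is at (283,197). I'll move over the slide and check it in a close view.

Request:
send_rows(targets=[[[0.0255,-0.0203,0,0,0,0,100],[0.0255,-0.0203,0,0,0,0,100],[0.0255,-0.0203,0,0,0,0,100],[0.0255,-0.0203,0,0,0,0,100],[0.0255,-0.0203,0,0,0,0,100],[0.0255,-0.0203,0,0,0,0,100],[0.0255,-0.0203,0,0,0,0,100],[0.0255,-0.0203,0,0,0,0,100]]])

```text
time_s: 1.47
ee_pos: [0.3368, -0.3765, 0.239]
tool_rot: [0.988, 0.155, 0.0, 0.0]
wrist_force: [0.9, -0.6, -0.5]
gripper_width: 0.0881
grip_force: 0.0
```

Request:
send_rows(targets=[[[0.0255,-0.0203,0,0,0,0,100],[0.0255,-0.0203,0,0,0,0,100],[0.0255,-0.0203,0,0,0,0,100],[0.0255,-0.0203,0,0,0,0,100],[0,0,0,0,0,7,100],[0,0,0,0,0,7,100],[0,0,0,0,0,7,100],[0,0,0,0,0,7,100]]])

```text
time_s: 2.13
ee_pos: [0.4086, -0.2689, 0.2389]
tool_rot: [0.996, -0.091, 0.0, 0.0]
wrist_force: [0.1, -0.2, 0.4]
gripper_width: 0.088
grip_force: 0.0
```

Request:
send_rows(targets=[[[0,0,0,0,0,0,100],[0,0,0,0,0,0,100]]])

```text
time_s: 2.3
ee_pos: [0.4084, -0.2691, 0.2388]
tool_rot: [0.996, -0.087, 0.0, 0.0]
wrist_force: [-0.2, -0.1, -0.4]
gripper_width: 0.088
grip_force: 0.0
```

```bash
python3 - <<'E'
from h import *
s=read_state();print(s['time_s'],s['ee_pos'],s['tool_rot'],s['wrist_force'])
i=camera_info('wrist');print(i)
im=look('wrist',['slide'],None,['slide','slide_grip','slide_front'])
cv2.imwrite('pics/w1.png',im[:,:,::-1])
E
```

```text
2.3 [ 0.40841883 -0.26907006  0.23882362] [ 9.96250278e-01 -8.65178446e-02  5.72199854e-05  2.08872251e-04] [-0.1744419  -0.13079248 -0.40969922]
{'vertical_fov': 65.70646984690485, 'cx': 322.6887513045303, 'cy': 197.91925893641212, 'T': array([[-1.72971860e-01, -9.31112941e-01, -3.21106567e-01,
         4.90440342e-01],
       [-9.84926699e-01,  1.63400547e-01,  5.67420343e-02,
        -2.85537888e-01],
       [-3.64253818e-04,  3.26081206e-01, -9.45341692e-01,
         3.82858646e-01],
       [ 0.00000000e+00,  0.00000000e+00,  0.00000000e+00,
         1.00000000e+00]])}
wrist call slide 0.8 [ 4.615e-01 -2.188e-01 -1.000e-04]
wrist call slide 0.58 [ 0.4662 -0.3556  0.0033]
wrist call slide 0.7 [ 0.4615 -0.2185 -0.0017]
wrist call slide 0.57 [ 0.4627 -0.3654 -0.001 ]
wrist call slide_grip 0.63 [ 0.4469 -0.2188  0.0358]
wrist call slide_grip 0.59 [ 0.4819 -0.3605  0.0368]
wrist call slide_front 0.88 [ 4.286e-01 -3.660e-01  4.000e-04]
wrist call slide_front 0.77 [ 0.5012 -0.2247 -0.0029]
```

View pics/w1.png

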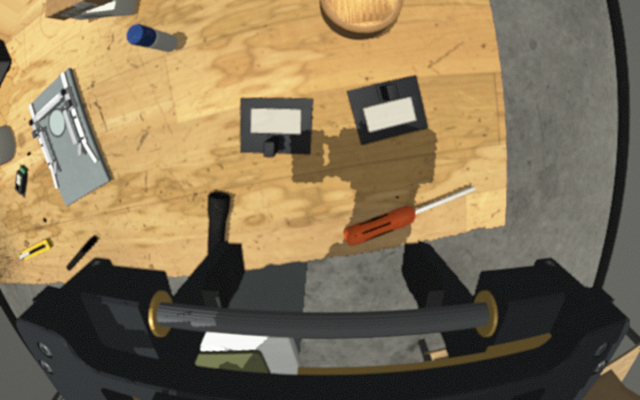

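The wrist view shows the target slide at (277,127), its grip at (270,148) towards the robot, and the look-alike at (387,108) with its grip on the far side. I'll measure the frame outline for yaw.

```bash
cat >> h.py <<'E'
def unproj(px,z,info,fish=True):
    px=np.atleast_2d(px).astype(float);f=200/np.tan(np.radians(info['vertical_fov']/2))
    d=px-[info['cx'],info['cy']];r=np.linalg.norm(d,axis=1)+1e-9
    if fish: v=np.c_[d/r[:,None]*np.sin(r/f)[:,None],np.cos(r/f)]
    else: v=np.c_[d/f,np.ones(len(d))]
    T=np.array(info['T']);w=v@T[:3,:3].T
    return T[:3,3]+w*((z-T[2,3])/w[:,2])[:,None]
E
python3 - <<'E'
from h import *
i=camera_info('wrist');im=cv2.imread('pics/w1.png')
g=im.max(axis=2);m=((g<75)*255).astype(np.uint8);m[:85]=0;m[170:]=0;m[:,:225]=0;m[:,318:]=0
c=max(cv2.findContours(m,0,1)[0],key=cv2.contourArea)[:,0]
print(cv2.contourArea(c),c.min(0),c.max(0))
w=unproj(c,0.006,i)[:,:2]
print(cv2.minAreaRect((w*1000).astype(np.float32)))
# edges: left, right columns
for n,sel in (('front',(c[:,1]<103)&(c[:,0]>246)&(c[:,0]<306)),('left',(c[:,0]<248)&(c[:,1]>104)&(c[:,1]<146)),('right',(c[:,0]>304)&(c[:,1]>106)&(c[:,1]<120))):
    q=w[sel]
    if len(q)<2: print(n,len(q));continue
    vx,vy,x0,y0=cv2.fitLine(q.astype(np.float32),2,0,0.01,0.01).ravel();print(n,len(q),np.degrees(np.arctan2(vy,vx)),x0,y0)
print(unproj([[270,139]],.051,i))
cv2.imwrite('pics/c1.png',np.hstack([cv2.resize(im[80:175,215:335],None,fx=3,fy=3),cv2.cvtColor(cv2.resize(m[80:175,215:335],None,fx=3,fy=3),8)]))
E
```

```text
1411.5 [241  99] [311 155]
((461.73309326171875, -221.9886474609375), (87.58541870117188, 69.626708984375), 76.4551773071289)
front 25 88.8792 0.5019085 -0.19908425
left 63 -15.721149 0.47826466 -0.18346585
right 0
[[ 0.45420702 -0.22116077  0.051     ]]
```

View pics/c1.png

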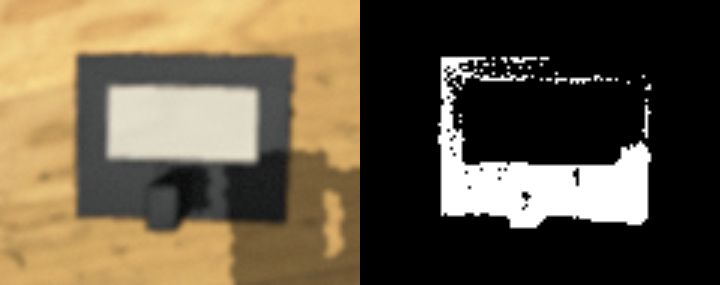

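The crop confirms the slide: pale glass, a broad frame at the grip (crop (163,205)), a narrow frame in front, and the grip to the rear. Corner pixels are (241,99), (313,99), (241,152) and (310.3,153.3).

```bash
python3 - <<'E'
from h import *
i=camera_info('wrist')
w=unproj([[241,98.7],[312.7,98.7],[310.5,153.5],[240.8,152.3]],.006,i)[:,:2]
print(w,w.mean(0));e=[w[0]-w[3],w[1]-w[2],w[0]-w[1],w[3]-w[2]]
for v in e: print(np.linalg.norm(v),np.degrees(np.arctan2(v[1],v[0])))
print(unproj([[269.3,149]],.051,i))
E
```

```text
[[ 0.50616363 -0.18700512]
 [ 0.48799718 -0.2731124 ]
 [ 0.42205261 -0.25820795]
 [ 0.4403363  -0.17179691]] [ 0.46413743 -0.2225306 ]
0.06756127745902933 -13.00890262063288
0.06760790839933514 -12.735714153401988
0.0880027443043701 78.08674963697581
0.08832417959322815 78.05300562487746
[[ 0.44351446 -0.21804982  0.051     ]]
```

Request:
send_rows(targets=[[[0.0113,-0.029,0,0,0,1.2,70],[0.0113,-0.029,0,0,0,1.2,70],[0,0,0.036,0,0,0,70],[0,0,0.036,0,0,0,70],[0,0,0.036,0,0,0,60],[0,0,0.002,0,0,0,60],[0,0,0,0,0,0,60]]])

```text
time_s: 3.13
ee_pos: [0.44, -0.216, 0.1276]
tool_rot: [0.994, -0.109, -0.002, -0.001]
wrist_force: [0.1, -0.3, 0.3]
gripper_width: 0.0531
grip_force: 0.0
```

```bash
python3 - <<'E'
from h import *
s=read_state();print(s['time_s'],s['ee_pos'],s['tool_rot'],s['wrist_force'])
look('wrist',[],'w2.png',['slide','slide_grip','slide_front'])
E
```

```text
3.1333 [ 0.44004615 -0.2159525   0.12761246] [ 9.94043620e-01 -1.08960465e-01 -2.11861026e-03 -6.40144205e-04] [ 0.09296663 -0.28478042  0.32758047]
wrist call slide 0.75 [ 0.4638 -0.3632 -0.0015]
wrist call slide 0.59 [ 0.4972  0.2942 -0.0024]
wrist call slide 0.56 [ 0.4598 -0.2182 -0.0024]
wrist call slide 0.34 [ 0.3563  0.354  -0.0015]
wrist call slide_grip 0.81 [ 0.4473 -0.2171  0.0341]
wrist call slide_grip 0.58 [ 0.4831 -0.3593  0.0358]
wrist call slide_front 0.93 [ 0.4294 -0.3666 -0.0028]
wrist call slide_front 0.65 [ 0.502  -0.2256 -0.003 ]
```

View pics/w2.png

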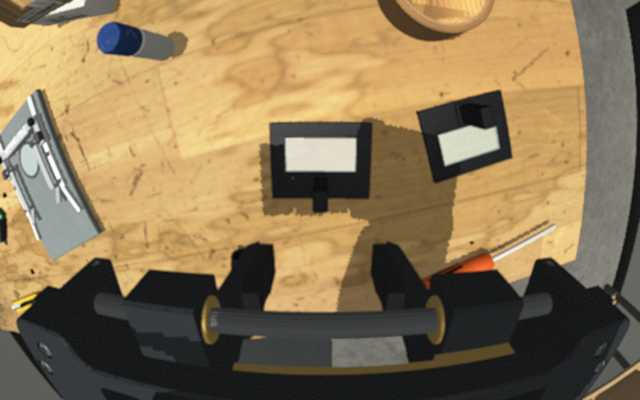

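The picture shows the grip at (320,193), centred between the fingers, with the slide square to the tool. I'll descend and pinch.

Request:
send_rows(targets=[[[0.003,0,0.034,0,0,0,60],[0,0,0.034,0,0,0,60],[0,0,0.028,0,0,0,60],[0,0,0.011,0,0,0,60],[0,0,0,0,0,0,60],[0,0,0,0,0,0,60]]])

```text
time_s: 3.83
ee_pos: [0.4448, -0.2175, 0.0229]
tool_rot: [0.994, -0.109, 0.001, 0.0]
wrist_force: [0.6, -0.2, 0.7]
gripper_width: 0.0527
grip_force: 0.0
```

Request:
send_rows(targets=[[[0,0,0,0,0,0,0],[0,0,0,0,0,0,0],[0,0,0,0,0,0,0],[0,0,0,0,0,0,0],[0,0,0,0,0,0,0],[0,0,0,0,0,0,0]]])

```text
time_s: 4.33
ee_pos: [0.4444, -0.217, 0.022]
tool_rot: [0.994, -0.109, 0.0, 0.0]
wrist_force: [0.9, 1.1, 0.3]
gripper_width: 0.0151
grip_force: 0.4
```

```bash
python3 - <<'E'
from h import *
s=read_state();print(s['time_s'],s['ee_pos'],s['tool_rot'],s['wrist_force'],s['grip_force'],s['gripper_width'])
look('top',['clip_left','clip_right','stage'],'t2.png',['stage','entry'])
look('side',['clip_left','clip_right','stage'],'s2.png',['stage','entry'])
f=cv2.imread('pics/t2.png')[150:240,245:320];cv2.imwrite('pics/c2.png',cv2.resize(f,None,fx=7,fy=6.6,interpolation=2)) if 0 else cv2.imwrite('pics/c2.png',cv2.resize(f,None,fx=6.6,fy=6.6,interpolation=2))
E
```

```text
4.3333 [ 0.44438737 -0.21702913  0.02204861] [ 9.94027099e-01 -1.09133195e-01  2.66096137e-04  4.61917289e-05] [0.85677777 1.09683205 0.259649  ] 0.4495835584384622 0.015127881436959922
top call clip_left 0.54 [0.5259 0.1583 0.0249]
top call clip_right 0.29 [ 0.3184 -0.3407  0.0257]
top call stage 0.71 [0.5285 0.1215 0.009 ]
top call stage 0.83 [ 0.5505  0.1274 -0.0006]
top call entry 0.7 [0.4909 0.1167 0.0128]
side call clip_left 0.41 [0.5298 0.1578 0.0255]
side call clip_right 0.45 [0.5417 0.0912 0.0241]
side call stage 0.75 [0.5315 0.131  0.0129]
side call stage 0.68 [0.5282 0.1566 0.0254]
side call stage 0.73 [ 0.5568  0.1269 -0.0023]
side call entry 0.75 [0.4915 0.1132 0.0149]
```

View pics/c2.png

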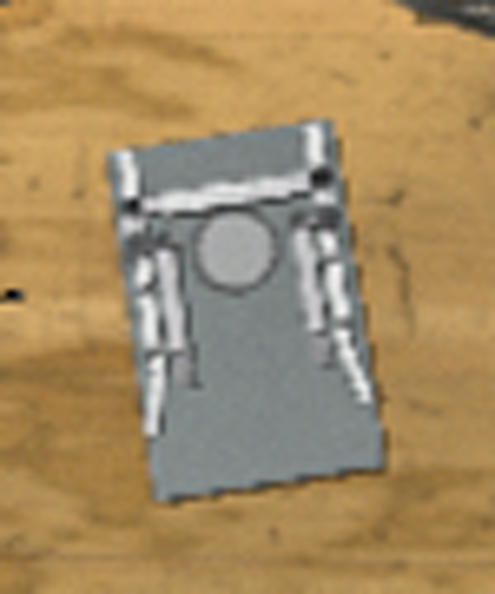

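The stage's open end (apron) is at crop (270,480), its stop bar at (225,195) and the clips at (175,310) and (310,285). It is turned by about +10°. I'll finish the grip, lift and go to a viewing pose.

Request:
send_rows(targets=[[[0,0,0,0,0,0,0],[0,0,0,0,0,0,0],[0,0,0,0,0,0,0],[0,0,-0.015,0,0,0,0],[0,0,-0.03,0,0,0,0],[0,0,-0.04,0,0,0,0],[0,0,-0.04,0,0,0,0],[0,0,-0.04,0,0,0,0]]])

```text
time_s: 5.6
ee_pos: [0.4431, -0.2168, 0.1878]
tool_rot: [0.994, -0.109, -0.001, -0.0]
wrist_force: [1.2, -0.3, -2.4]
gripper_width: 0.0118
grip_force: 29.9
```

Request:
send_rows(targets=[[[-0.0044,-0.0155,-0.02,0,0,0,0],[-0.0088,-0.0309,0,0,0,0,0],[-0.0088,-0.0309,0,0,0,0,0],[-0.0088,-0.0309,0,0,0,0,0],[-0.0088,-0.0309,0,0,0,0,0],[-0.0088,-0.0309,0,0,0,0,0],[-0.0088,-0.0309,0,0,0,0,0],[-0.0088,-0.0309,0,0,0,0,0]]])

```text
time_s: 6.27
ee_pos: [0.4292, 0.0248, 0.2063]
tool_rot: [0.994, -0.109, -0.001, 0.0]
wrist_force: [1.6, 1.1, -2.8]
gripper_width: 0.0116
grip_force: 29.9
```

Request:
send_rows(targets=[[[-0.0088,-0.0309,0,0,0,0,0],[-0.0088,-0.0309,0,0,0,0,0],[-0.0044,-0.0155,0,0,0,-2,0],[0,0,0,0,0,-5,0],[0,0,0,0,0,-6,0],[0,0,0,0,0,-6,0],[0,0,0,0,0,-3,0],[0,0,0,0,0,0,0]]])

```text
time_s: 6.93
ee_pos: [0.4248, 0.1035, 0.2063]
tool_rot: [0.997, 0.083, -0.001, 0.0]
wrist_force: [0.7, 0.5, -2.9]
gripper_width: 0.012
grip_force: 29.9
```

Request:
send_rows(targets=[[[0,0,0,0,0,0,0],[0,0,0,0,0,0,0]]])

```text
time_s: 7.1
ee_pos: [0.4252, 0.1035, 0.2065]
tool_rot: [0.997, 0.082, -0.0, 0.0]
wrist_force: [-0.3, -0.2, -2.5]
gripper_width: 0.0119
grip_force: 29.9
```

```bash
python3 - <<'E'
from h import *
s=read_state();print(s['time_s'],s['ee_pos'],s['tool_rot'],s['wrist_force'],s['grip_force'],s['gripper_width'])
import json
i=camera_info('wrist');json.dump({k:np.array(v).tolist() for k,v in i.items()},open('w3.json','w'))
look('wrist',['stage'],'w3.png',['stage','entry','slide','slide_front','slide_grip'])
top=camera_info('top')
c=np.array([[158,500],[384,466],[108,152],[332,120]])/6.6+[245,150]-.5
w=unproj(c,.014,top,False)[:,:2];print(w)
for a,b in((1,0),(3,2),(0,2),(1,3)):
    v=w[b]-w[a];print(np.linalg.norm(v),np.degrees(np.arctan2(v[1],v[0])))
E
```

```text
7.1 [0.4251521  0.10351839 0.20648518] [ 9.96666817e-01  8.15788622e-02 -3.27426181e-04  1.93915276e-04] [-0.26341595 -0.17408709 -2.47982265] 29.93544766679406 0.011896668225115436
wrist call stage 0.8 [0.5335 0.1239 0.0101]
wrist call stage 0.66 [ 0.5525  0.1272 -0.0041]
wrist call slide 0.71 [0.4422 0.1078 0.184 ]
wrist call slide 0.65 [ 0.4635 -0.3601 -0.0029]
wrist call slide_front 0.81 [ 0.4273 -0.3679 -0.0011]
wrist call slide_front 0.77 [0.4811 0.1131 0.1836]
wrist call slide_grip 0.81 [ 0.4864 -0.3607  0.0345]
wrist call slide_grip 0.78 [0.4253 0.1008 0.2209]
[[0.42480019 0.16531682]
 [0.44478312 0.04623324]
 [0.61389944 0.19844968]
 [0.63341646 0.07817432]]
0.12074856779967302 99.52582067971228
0.1218485752312594 99.21701769361692
0.191979977444911 9.938147356893941
0.19131850061427533 9.610670830823981
```

View pics/w3.png

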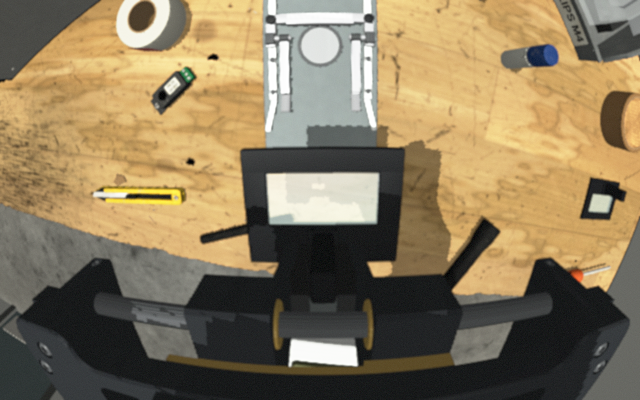

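The carried slide's front edge is at row 150, columns 244–405. The stage is ahead with its base edges at about columns 264 and 377. I'll fit those edges exactly.

```bash
python3 - <<'E'
from h import *
import json
i=json.load(open('w3.json'));im=cv2.imread('pics/w3.png');S=cv2.cvtColor(im,cv2.COLOR_BGR2HSV)[:,:,1].astype(int)
L=[];Rr=[]
for r in list(range(70,120)):
    l=[c for c in range(250,285) if S[r,c]>70]; q=[c for c in range(360,395) if S[r,c]>70]
    if l: L.append((max(l)+.5,r))
    if q: Rr.append((min(q)-.5,r))
mid=[]
for E in (L,Rr):
    w=unproj(np.array(E),.014,i)[:,:2].astype(np.float32)
    vx,vy,x0,y0=cv2.fitLine(w,cv2.DIST_HUBER,0,.001,.001).ravel();print(len(E),E[0],E[-1],np.degrees(np.arctan2(vy,vx))%180)
    mid.append((np.array([x0,y0]),np.array([vx,vy])))
n=np.array([-np.sin(np.radians(9.5)),np.cos(np.radians(9.5))])
print('lat',[m[0]@n for m in mid],'mid',np.mean([m[0]@n for m in mid]))
s_net=np.array([.5535,.127]);print('net stage lat',s_net@n,np.array([.492,.1148])@n,'tool lat',np.array([.42515,.10352])@n)
# slide in hand corners: front at top z
g=im.max(2).astype(int)
for z in(.19,):
    w=unproj([[243.5,149.5],[405,149.5],[399,261],[247,261]],z,i)[:,:2];print(w)
    e=[w[0]-w[1],w[0]-w[3],w[1]-w[2]]
    for v in e: print(np.linalg.norm(v),np.degrees(np.arctan2(v[1],v[0])))
    print('slide front mid lat',(w[0]+w[1])/2@n,'all',w.mean(0)@n)
cv2.imwrite('pics/c3.png',cv2.resize(im[0:280,230:420],None,fx=2.1,fy=2.1,interpolation=2))
E
```

```text
50 (262.5, 70) (264.5, 119) 9.887175
50 (377.5, 70) (376.5, 119) 9.036606
lat [np.float64(0.09475432570367948), np.float64(-0.028088720466711726)] mid 0.03333280261848388
net stage lat 0.03390442155134332 0.03202216497302076 tool lat 0.031930295839467104
[[0.47286178 0.15295075]
 [0.48694408 0.06758229]
 [0.41996249 0.05397258]
 [0.40484719 0.14576387]]
0.08652216175665227 99.36709876641777
0.0683932500951297 6.031873245374183
0.06835026064679527 11.485338410908943
slide front mid lat 0.029547452050014855 all 0.029989807485581107
```

View pics/c3.png

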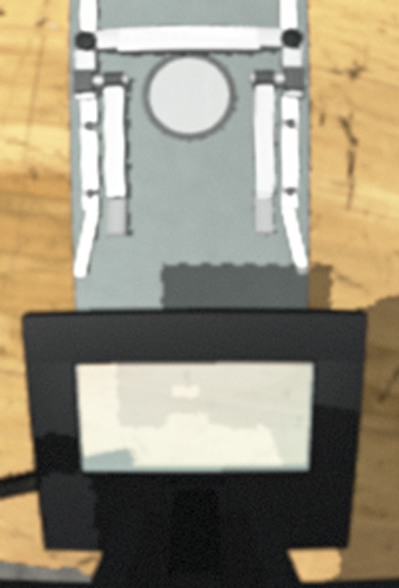

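The crop shows clear guides (80,270)/(300,265) and clips (115,160)/(263,155). The slide is about parallel to the stage. I'll back off a little, then lower to just above the apron.

Request:
send_rows(targets=[[[-0.0187,-0.0015,0.01,0,0,0,0],[0,0,0.037,0,0,0,0],[0,0,0.037,0,0,0,0],[0,0,0.037,0,0,0,0],[0,0,0.028,0,0,0,0],[0,0,0.013,0,0,0,0],[0,0,0,0,0,0,0],[0,0,0,0,0,0,0]]])

```text
time_s: 8.12
ee_pos: [0.4132, 0.1038, 0.0538]
tool_rot: [0.997, 0.083, -0.006, 0.001]
wrist_force: [-0.6, -0.2, -2.3]
gripper_width: 0.0117
grip_force: 29.9
```

```bash
python3 - <<'E'
from h import *
s=read_state();print(s['time_s'],s['ee_pos'],s['tool_rot'],s['wrist_force'],s['grip_force'],s['gripper_width'])
import json
i=camera_info('wrist');json.dump({k:np.array(v).tolist() for k,v in i.items()},open('w4.json','w'))
im=look('wrist',[],'w4.png',['slide_front'])
cv2.imwrite('pics/c4.png',cv2.resize(im[:,:,::-1][0:270,190:450],None,fx=2.2,fy=2.2,interpolation=2))
E
```

```text
8.1167 [0.41323857 0.1038493  0.05378293] [ 9.96552191e-01  8.27479456e-02 -5.96718867e-03  9.48977626e-04] [-0.57268788 -0.18656297 -2.27542881] 29.935363121330738 0.011747905963834659
wrist call slide_front 0.95 [0.4696 0.1144 0.0295]
```

View pics/c4.png

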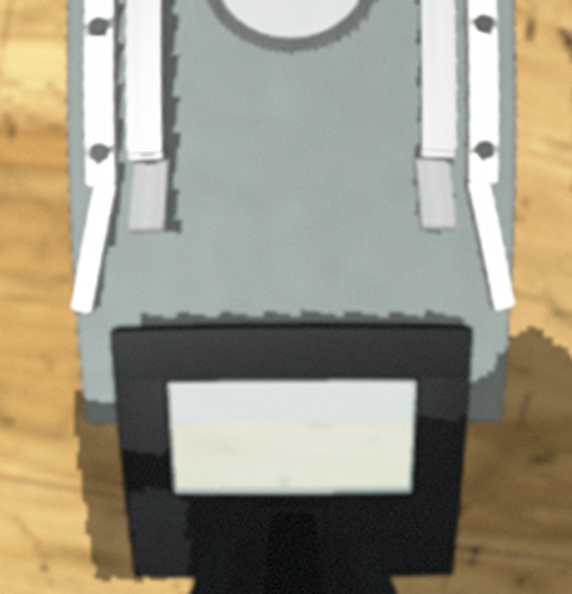

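The crop shows the slide's front edge (columns 113–471) centred between the guide mouths (92/494). The arm was near its inner reach, so I'll go forward a little and then lower.

Request:
send_rows(targets=[[[0.006,0,0.002,0,0,0,0],[0.003,0,0.004,0,0,0,0],[0,0,0,0,0,0,0],[0,0,0,0,0,0,0]]])

```text
time_s: 8.55
ee_pos: [0.4222, 0.1053, 0.048]
tool_rot: [0.997, 0.082, -0.006, 0.001]
wrist_force: [-0.8, -0.4, -2.7]
gripper_width: 0.0117
grip_force: 29.9
```

```bash
cat >> h.py <<'E'
def st():
    s=read_state();M=R.from_quat(s['tool_rot']).as_matrix();p=np.array(s['ee_pos']);y=np.radians(9.45)
    u=np.array([np.cos(y),np.sin(y)]);n=np.array([-u[1],u[0]]);F=np.array(s['wrist_force'])
    print('t',round(s['time_s'],2),'front past entry mm',round(((p[:2]@u)+.057-.5047)*1e3,1),'lat',round((p[:2]@n)*1e3,1),'z',round(p[2]*1e3,1),'Flon,lat,z',(F[:2]@u).round(1),(F[:2]@n).round(1),F[2].round(1))
    G=np.array([[u[0],u[1],0],[u[1],-u[0],0],[0,0,-1]]).T
    print('rotvec (tool axes, deg) to turn to be level+aligned',np.degrees(R.from_matrix(M.T@G).as_rotvec()).round(2),'q',np.array(s['q']).round(2))
E
python3 -c "
from h import *
st()"
```

```text
t 8.55 front past entry mm -14.0 lat 34.5 z 48.0 Flon,lat,z -0.9 -0.2 -2.7
rotvec (tool axes, deg) to turn to be level+aligned [0.06 0.66 0.01] q [-0.33  0.85 -0.03  2.25  0.35  0.05 -2.11]
```

Request:
send_rows(targets=[[[0.003,0,0.003,0,0.3,0,0],[0.003,0,0.003,0,0.36,0,0],[0,0,0.002,0,0,0,0],[0,0,0,0,0,0,0]]])

```text
time_s: 8.88
ee_pos: [0.4284, 0.1063, 0.0404]
tool_rot: [0.997, 0.083, -0.001, 0.001]
wrist_force: [0.3, -0.6, -2.5]
gripper_width: 0.0115
grip_force: 29.9
```

```bash
python3 -c "
from h import *
st()"
```

```text
t 8.88 front past entry mm -7.6 lat 34.6 z 40.4 Flon,lat,z 0.2 -0.7 -2.5
rotvec (tool axes, deg) to turn to be level+aligned [0.07 0.16 0.09] q [-0.33  0.87 -0.03  2.24  0.65  0.04 -2.4 ]
```

Request:
send_rows(targets=[[[0.001,0,0.002,0,0.1,0.1,0],[0.0005,0,0.001,0,0,0,0],[0.0005,0,0.001,0,0,0,0],[0,0,0,0,0,0,0],[0,0,0,0,0,0,0]]])

```text
time_s: 9.3
ee_pos: [0.4303, 0.1066, 0.0367]
tool_rot: [0.997, 0.082, -0.0, 0.001]
wrist_force: [0.3, 0.4, -2.1]
gripper_width: 0.012
grip_force: 29.9
```

```bash
python3 -c "
from h import *
st()"
```

```text
t 9.3 front past entry mm -5.8 lat 34.5 z 36.7 Flon,lat,z 0.4 0.4 -2.1
rotvec (tool axes, deg) to turn to be level+aligned [ 0.08  0.06 -0.09] q [-0.32  0.87 -0.04  2.24  0.86  0.04 -2.62]
```

Request:
send_rows(targets=[[[0.001,0,0.0004,0,0,0,0],[0.001,0,0.0004,0,0,0,0],[0.001,0,0.0004,0,0,0,0],[0,0,0,0,0,0,0]]])

```text
time_s: 9.63
ee_pos: [0.4326, 0.107, 0.0359]
tool_rot: [0.997, 0.082, -0.001, 0.001]
wrist_force: [-1.7, 0.2, 4.7]
gripper_width: 0.0118
grip_force: 29.9
```

```bash
python3 -c "
from h import *
st()"
```

```text
t 9.63 front past entry mm -3.4 lat 34.5 z 35.9 Flon,lat,z -1.6 0.5 4.7
rotvec (tool axes, deg) to turn to be level+aligned [ 0.08  0.1  -0.07] q [-0.31  0.88 -0.05  2.23  0.86  0.05 -2.62]
```

Contact with the apron is felt (Fz +7 N). I'll slide in now, checking as I go.

Request:
send_rows(targets=[[[0.002,0,-0.0002,0,0,0,0],[0.002,0,0,0,0,0,0],[0.002,0,0,0,0,0,0],[0.002,0,0,0,0,0,0],[0.002,0,0,0,0,0,0],[0.002,0,0,0,0,0,0]]])

```text
time_s: 10.13
ee_pos: [0.445, 0.1088, 0.0359]
tool_rot: [0.997, 0.082, -0.001, 0.001]
wrist_force: [-3.6, -1.1, 6.7]
gripper_width: 0.012
grip_force: 29.9
```

```bash
python3 -c "
from h import *
st()"
```

```text
t 10.13 front past entry mm 9.1 lat 34.3 z 35.9 Flon,lat,z -3.7 -0.5 6.7
rotvec (tool axes, deg) to turn to be level+aligned [ 0.1   0.08 -0.09] q [-0.27  0.88 -0.11  2.19  0.86  0.11 -2.6 ]
```

Request:
send_rows(targets=[[[0.002,0,-0.0002,0,0,0,0],[0.002,0,0,0,0,0,0],[0.002,0,0,0,0,0,0],[0.002,0,0,0,0,0,0],[0.002,0,0,0,0,0,0],[0.002,0,0,0,0,0,0],[0.002,0,0,0,0,0,0],[0.002,0,0,0,0,0,0]]])

```text
time_s: 10.8
ee_pos: [0.4567, 0.11, 0.036]
tool_rot: [0.997, 0.082, -0.004, 0.002]
wrist_force: [-5.9, -2.6, 7.0]
gripper_width: 0.0118
grip_force: 30.0
```

```bash
python3 -c "
from h import *
st()"
```

```text
t 10.8 front past entry mm 20.9 lat 33.5 z 36.0 Flon,lat,z -6.3 -1.6 7.0
rotvec (tool axes, deg) to turn to be level+aligned [ 0.21  0.47 -0.04] q [-0.23  0.88 -0.17  2.15  0.84  0.18 -2.58]
```

Request:
send_rows(targets=[[[0.002,0,0,0,0,0,0],[0.002,0,0,0,0,0,0],[0.002,0,0,0,0,0,0],[0,0,0,0,0,0,0]]])

```text
time_s: 11.13
ee_pos: [0.4655, 0.1118, 0.036]
tool_rot: [0.997, 0.081, -0.002, 0.001]
wrist_force: [-4.2, -0.7, 5.1]
gripper_width: 0.0117
grip_force: 30.0
```

```bash
python3 -c "
from h import *
st()
im=look('wrist',[],'w5.png')
cv2.imwrite('pics/c5.png',cv2.resize(im[:,:,::-1][0:270,190:450],None,fx=2.2,fy=2.2,interpolation=2))"
```

```text
t 11.13 front past entry mm 29.8 lat 33.8 z 36.0 Flon,lat,z -4.2 -0.0 5.1
rotvec (tool axes, deg) to turn to be level+aligned [ 0.14  0.22 -0.1 ] q [-0.21  0.88 -0.2   2.13  0.83  0.21 -2.57]
```

View pics/c5.png

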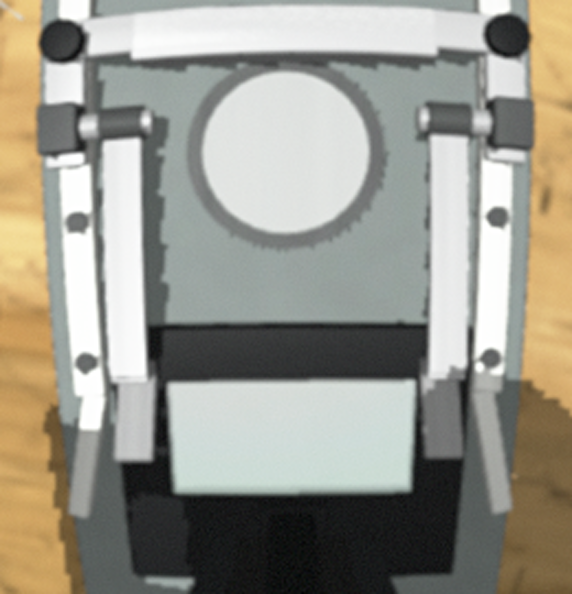

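The crop shows both clips riding on the slide: noses at (135,420) and (443,415) over the frame, front edge at row 325, stop bar face at about row 62. I'll advance at a moderate pace, well short of the stop.

Request:
send_rows(targets=[[[0.003,0,0,0,0,0,0],[0.003,0,0,0,0,0,0],[0.003,0,0,0,0,0,0],[0.003,0,0,0,0,0,0],[0.003,0,0,0,0,0,0],[0.003,0,0,0,0,0,0],[0.003,0,0,0,0,0,0],[0.003,0,0,0,0,0,0]]])

```text
time_s: 11.85
ee_pos: [0.4886, 0.1156, 0.036]
tool_rot: [0.997, 0.082, -0.002, 0.002]
wrist_force: [-5.8, -1.5, 6.7]
gripper_width: 0.0116
grip_force: 30.0
```

```bash
python3 -c "
from h import *
st()"
```

```text
t 11.85 front past entry mm 53.2 lat 33.9 z 36.0 Flon,lat,z -5.9 -0.5 6.7
rotvec (tool axes, deg) to turn to be level+aligned [ 0.16  0.28 -0.09] q [-0.16  0.9  -0.27  2.06  0.8   0.3  -2.52]
```

Request:
send_rows(targets=[[[0.003,0,-0.0003,0,0,0,0],[0.003,0,0,0,0,0,0],[0.003,0,0,0,0,0,0],[0.003,0,0,0,0,0,0],[0.003,0,0,0,0,0,0],[0.003,0,0,0,0,0,0],[0.003,0,0,0,0,0,0],[0.003,0,0,0,0,0,0]]])

```text
time_s: 12.52
ee_pos: [0.5147, 0.1205, 0.036]
tool_rot: [0.997, 0.082, -0.0, 0.001]
wrist_force: [-2.5, -0.9, -1.7]
gripper_width: 0.0116
grip_force: 30.0
```

```bash
python3 -c "
from h import *
st()
i=camera_info('wrist');im=look('wrist',[],'w6.png',['slide_front'])
g=im[:,:,1];print([int(v) for v in g[0:160:4,322]])"
```

```text
t 12.52 front past entry mm 79.8 lat 34.4 z 36.0 Flon,lat,z -2.6 -0.5 -1.7
rotvec (tool axes, deg) to turn to be level+aligned [ 0.07  0.05 -0.09] q [-0.13  0.92 -0.32  1.98  0.77  0.37 -2.47]
wrist call slide_front 0.77 [0.5698 0.13   0.0147]
[203, 197, 208, 200, 202, 195, 198, 201, 205, 195, 192, 147, 167, 167, 166, 166, 163, 166, 167, 166, 166, 165, 164, 165, 161, 231, 232, 244, 240, 236, 215, 172, 218, 220, 220, 220, 220, 45, 56, 54]
```

```bash
python3 -c "
from h import *
i=camera_info('wrist');u=np.array([.98643,.16419,0])
print([(r,z,round(float((unproj([[322,r]],z,i)@u)[0]-.5047)*1e3,1)) for r,z in((46,.014),(44,.014),(44,.03),(148,.020))])"
```

```text
[(46, 0.014, 133.2), (44, 0.014, 134.3), (44, 0.03, 131.6), (148, 0.02, 79.0)]
```

Request:
send_rows(targets=[[[0.001,0,0,0,0,0,0],[0.001,0,0,0,0,0,0],[0.0008,0,0,0,0,0,0],[0.0008,0,0,0,0,0,0],[0.0008,0,0,0,0,0,0],[0.0008,0,0,0,0,0,0],[0.0008,0,0,0,0,0,0],[0.0008,0,0,0,0,0,0]]])

```text
time_s: 13.28
ee_pos: [0.5211, 0.1215, 0.0361]
tool_rot: [0.997, 0.082, -0.0, 0.001]
wrist_force: [-1.1, -0.4, -5.5]
gripper_width: 0.0117
grip_force: 30.0
```

Request:
send_rows(targets=[[[0.0008,0,0,0,0,0,0],[0.0008,0,0,0,0,0,0],[0.0008,0,0,0,0,0,0],[0.0008,0,0,0,0,0,0],[0.0008,0,0,0,0,0,0],[0.0008,0,0,0,0,0,0],[0.0008,0,0,0,0,0,0],[0.0008,0,0,0,0,0,0]]])

```text
time_s: 13.95
ee_pos: [0.5286, 0.1231, 0.0366]
tool_rot: [0.997, 0.082, 0.001, 0.0]
wrist_force: [0.2, 0.9, -2.4]
gripper_width: 0.0118
grip_force: 30.0
```

```bash
python3 -c "
from h import *
st()"
```

```text
t 13.95 front past entry mm 94.0 lat 34.7 z 36.6 Flon,lat,z 0.4 0.9 -2.4
rotvec (tool axes, deg) to turn to be level+aligned [ 0.03 -0.09 -0.09] q [-0.11  0.92 -0.35  1.94  0.75  0.41 -2.44]
```

Request:
send_rows(targets=[[[0.0008,0,0.0002,0,0,0,0],[0.0008,0,0.0002,0,0,0,0],[0.0008,0,0.0002,0,0,0,0],[0.0008,0,0.0001,0,0,0,0],[0.0008,0,0,0,0,0,0],[0.0008,0,0,0,0,0,0],[0.0008,0,0,0,0,0,0],[0.0008,0,0,0,0,0,0]]])

```text
time_s: 14.62
ee_pos: [0.5289, 0.1229, 0.036]
tool_rot: [0.997, 0.082, -0.004, 0.002]
wrist_force: [-14.2, -2.4, 14.2]
gripper_width: 0.0117
grip_force: 30.0
```

```bash
python3 -c "
from h import *
st()"
```

```text
t 14.62 front past entry mm 94.2 lat 34.4 z 36.0 Flon,lat,z -14.4 0.0 14.2
rotvec (tool axes, deg) to turn to be level+aligned [ 0.19  0.49 -0.  ] q [-0.1   0.93 -0.36  1.93  0.75  0.43 -2.43]
```

The push grew by about 14 N at about 94 mm, which should be the stop. I'll ease the push slightly and check numerically for floor left between the frame and the stop.

Request:
send_rows(targets=[[[-0.0012,0,-0.0003,0,0,0,0],[0,0,0,0,0,0,0]]])

```text
time_s: 14.78
ee_pos: [0.5289, 0.1229, 0.036]
tool_rot: [0.997, 0.082, -0.003, 0.002]
wrist_force: [-8.5, -1.1, 7.2]
gripper_width: 0.0116
grip_force: 30.0
```

```bash
python3 -c "
from h import *
st()
i=camera_info('wrist');im=look('wrist',['clip_left','clip_right'],'w7.png',['slide_front'])
for c in (285,322,360): print(c,[int(v) for v in im[60:164:3,c,1]])
a=cv2.imread('pics/w6.png')
print([int(v) for v in a[0:160:4,285,1]])
u=np.array([.98643,.16419,0])
print([(r,z,round(float((unproj([[322,r]],z,i)@u)[0]-.5047)*1e3,1)) for r in range(80,150,10) for z in(.02,)])
im=look('top',['clip_left','clip_right'],'t7.png',['slide','slide_front','slide_grip'])
look('side',['clip_left','clip_right'],'s7.png',['slide','slide_front','slide_grip'])
"
```

```text
t 14.78 front past entry mm 94.2 lat 34.4 z 36.0 Flon,lat,z -8.6 0.3 7.2
rotvec (tool axes, deg) to turn to be level+aligned [ 0.15  0.37 -0.01] q [-0.1   0.93 -0.36  1.93  0.75  0.43 -2.43]
wrist call clip_left 0.69 [0.5385 0.1611 0.0246]
wrist call clip_left 0.24 [0.5505 0.1277 0.0121]
wrist call clip_right 0.86 [0.5504 0.0879 0.025 ]
wrist call slide_front 0.95 [0.5835 0.1358 0.0149]
wrist call slide_front 0.57 [ 0.4273 -0.3672 -0.0017]
285 [189, 192, 198, 149, 166, 172, 172, 171, 173, 173, 172, 170, 170, 168, 170, 168, 167, 168, 167, 165, 166, 168, 119, 246, 244, 246, 251, 251, 244, 233, 118, 56, 55, 56, 52]
322 [194, 187, 190, 136, 167, 168, 168, 169, 166, 167, 167, 165, 168, 167, 170, 166, 168, 166, 167, 166, 164, 145, 148, 250, 250, 248, 251, 251, 243, 230, 106, 55, 53, 51, 51]
360 [202, 203, 195, 137, 167, 167, 168, 167, 165, 163, 163, 162, 163, 163, 163, 160, 163, 163, 160, 160, 160, 138, 155, 252, 251, 250, 250, 252, 243, 225, 82, 50, 47, 48, 45]
[186, 186, 161, 159, 159, 164, 184, 205, 209, 194, 194, 142, 167, 168, 172, 172, 169, 171, 169, 166, 168, 167, 167, 165, 162, 235, 243, 245, 238, 238, 233, 163, 162, 165, 132, 112, 111, 25, 63, 58]
[(80, 0.02, 127.9), (90, 0.02, 122.8), (100, 0.02, 117.6), (110, 0.02, 112.4), (120, 0.02, 107.3), (130, 0.02, 102.1), (140, 0.02, 96.8)]
top call clip_left 0.25 [0.4695 0.1428 0.0111]
top call slide 0.55 [ 0.4584 -0.3607 -0.0008]
top call slide 0.38 [ 0.3268 -0.3784  0.0007]
top call slide_front 0.72 [ 0.4911  0.2959 -0.0047]
top call slide_front 0.68 [ 0.4275 -0.3646 -0.0057]
top call slide_grip 0.85 [ 0.4802 -0.3562  0.04  ]
side call clip_left 0.42 [0.5288 0.1601 0.0261]
side call slide 0.66 [0.5514 0.1296 0.0142]
side call slide_front 0.64 [ 0.4324 -0.3677  0.002 ]
side call slide_front 0.58 [0.5902 0.1352 0.0141]
side call slide_front 0.45 [0.5543 0.1259 0.0158]
side call slide_grip 0.8 [0.5315 0.1248 0.0531]
side call slide_grip 0.77 [ 0.4842 -0.3595  0.0411]
```

The stop bar (rows 129–147) now meets the frame's front edge (row 150) at all three columns, so the slide is home. I'll ease the push, open only a little because the clips are close, and rise.

Request:
send_rows(targets=[[[-0.0012,0,-0.0003,0,0,0,0],[0,0,0,0,0,0,22],[0,0,0,0,0,0,22],[0,0,0,0,0,0,22],[0,0,0,0,0,0,22]]])

```text
time_s: 16.0
ee_pos: [0.5322, 0.1235, 0.0362]
tool_rot: [0.997, 0.082, 0.0, 0.0]
wrist_force: [0.5, 0.7, -0.5]
gripper_width: 0.0193
grip_force: 0.0
```

```bash
python3 -c "
from h import *
st();print(read_state()['gripper_width'])"
```

```text
t 16.0 front past entry mm 97.6 lat 34.4 z 36.2 Flon,lat,z 0.6 0.6 -0.5
rotvec (tool axes, deg) to turn to be level+aligned [ 0.06 -0.05 -0.1 ] q [-0.11  0.93 -0.35  1.93  0.75  0.42 -2.43]
0.019337642083477356
```

Released with no contact forces. I'll rise straight up, then look.

Request:
send_rows(targets=[[[0,0,-0.01,0,0,0,22],[0,0,-0.02,0,0,0,22],[0,0,-0.035,0,0,0,22],[0,0,-0.04,0,0,0,22],[0,0,-0.04,0,0,0,22],[-0.02,0,-0.03,0,0,0,22],[0,0,0,0,0,0,22],[0,0,0,0,0,0,22]]])

```text
time_s: 16.67
ee_pos: [0.5121, 0.1203, 0.2133]
tool_rot: [0.997, 0.082, 0.002, 0.001]
wrist_force: [0.2, 0.1, -0.3]
gripper_width: 0.0195
grip_force: 0.0
```

```bash
python3 -c "
from h import *
st()
i=camera_info('wrist');im=look('wrist',['clip_left','clip_right'],'w8.png',['slide','slide_front','slide_grip'])
look('side',['clip_left','clip_right'],'s8.png',['slide','slide_front','slide_grip'])
# intensity along lon at clip lateral, in stage coordinates mm (entry origin), floor+6 plane
u=np.array([.98643,.16419]);n=np.array([-u[1],u[0]]);T=np.array(i['T']);f=200/np.tan(np.radians(i['vertical_fov']/2))
def proj(P):
    v=(P-T[:3,3])@T[:3,:3];r=np.hypot(v[0],v[1]);th=np.arctan2(r,v[2]);return np.array([i['cx'],i['cy']])+v[:2]/r*th*f
# rectified patch at z=.02: rows lon 130..0, cols lat 60..-60
lon=np.arange(-60,141,1.)[::-1];lat=np.arange(-65,66,1.)[::-1]
M=np.array([[proj(np.r_[u*(.5047+a/1e3)+n*(.0340+b/1e3),.02]) for b in lat] for a in lon]).astype(np.float32)
o=cv2.remap(im,M[:,:,0],M[:,:,1],1);cv2.imwrite('pics/rect.png',o[:,:,::-1]);g=o[:,:,1]
for b in (37,0,-37,30,-30): 
  k=int(65-b);print(b,[(int(lon[j]),int(g[j,k])) for j in range(60,200,3)])
"
```

```text
t 16.67 front past entry mm 77.2 lat 34.6 z 213.3 Flon,lat,z 0.3 0.1 -0.3
rotvec (tool axes, deg) to turn to be level+aligned [ 0.08 -0.17 -0.07] q [ 0.04  0.65 -0.6   1.88  0.51  0.77 -2.24]
wrist call clip_right 0.61 [0.5791 0.3158 0.0425]
wrist call clip_right 0.59 [0.5388 0.0851 0.025 ]
wrist call clip_right 0.57 [ 0.6018 -0.0952  0.0615]
wrist call slide 0.96 [0.546  0.1275 0.0119]
wrist call slide 0.65 [ 0.4634 -0.3612 -0.003 ]
wrist call slide_front 0.98 [0.5837 0.135  0.0122]
wrist call slide_front 0.94 [ 0.4275 -0.3688 -0.0019]
wrist call slide_grip 0.63 [ 0.4809 -0.3566  0.0343]
side call clip_left 0.57 [0.5288 0.1594 0.0258]
side call clip_right 0.42 [0.5321 0.0885 0.0267]
side call slide 0.9 [ 0.466  -0.3589 -0.001 ]
side call slide 0.78 [0.5508 0.126  0.015 ]
side call slide 0.26 [0.3567 0.3529 0.0009]
side call slide_front 0.9 [0.5867 0.135  0.0137]
side call slide_front 0.67 [ 4.336e-01 -3.676e-01  4.000e-04]
side call slide_grip 0.81 [0.5305 0.1267 0.0505]
side call slide_grip 0.63 [ 0.4827 -0.3604  0.0387]
37 [(80, 71), (77, 100), (74, 98), (71, 241), (68, 246), (65,
[... 1834 characters left out ...]
 (-13, 85), (-16, 85), (-19, 85), (-22, 116), (-25, 154), (-28, 156), (-31, 156), (-34, 156), (-37, 154), (-40, 154), (-43, 155), (-46, 156), (-49, 156), (-52, 151), (-55, 145), (-58, 145)]
-30 [(80, 92), (77, 177), (74, 179), (71, 186), (68, 186), (65, 183), (62, 186), (59, 189), (56, 189), (53, 191), (50, 172), (47, 63), (44, 51), (41, 30), (38, 29), (35, 23), (32, 26), (29, 25), (26, 24), (23, 55), (20, 85), (17, 85), (14, 85), (11, 85), (8, 85), (5, 88), (2, 85), (-1, 87), (-4, 88), (-7, 86), (-10, 87), (-13, 88), (-16, 89), (-19, 87), (-22, 86), (-25, 134), (-28, 153), (-31, 152), (-34, 153), (-37, 153), (-40, 153), (-43, 154), (-46, 153), (-49, 152), (-52, 149), (-55, 157), (-58, 172)]
```

```bash
python3 -c "
from h import *
i=camera_info('side');T=np.linalg.inv(np.array(i['T']));f=200/np.tan(np.radians(i['vertical_fov']/2))
u=np.array([.98643,.16419]);n=np.array([-u[1],u[0]])
def pr(a,b,z):
    v=T@np.r_[u*(.5047+a/1e3)+n*(.034+b/1e3),z,1];return np.array([i['cx'],i['cy']])+f*v[:2]/v[2]
A=cv2.imread('pics/s2.png',0);B=cv2.imread('pics/s8.png',0)
for b in(37,-37):
    print('expected shift if still riding',[ (pr(a,b,.025+.09*(79-a)/1e3)-pr(a,b,.025)).round(2) for a in(45,25)])
    for a in(60,50,45):
        x,y=pr(a,b,.025);x=int(round(x));y=int(round(y));print(a,(x,y))
        for d in range(-1,2): print('  s2',A[y-7:y+8,x+d].tolist(),'\n  s8',B[y-7:y+8,x+d].tolist())
"
```

```text
expected shift if still riding [array([-0.06, -0.83]), array([-0.08, -1.33])]
60 (272, 257)
  s2 [235, 235, 235, 235, 207, 185, 233, 238, 208, 118, 135, 151, 137, 224, 240] 
  s8 [250, 250, 250, 250, 244, 232, 239, 239, 205, 83, 81, 96, 116, 226, 241]
  s2 [235, 235, 236, 235, 207, 178, 231, 239, 213, 131, 123, 165, 234, 252, 248] 
  s8 [250, 250, 250, 250, 244, 230, 239, 240, 211, 103, 78, 97, 213, 253, 248]
  s2 [235, 235, 235, 235, 208, 160, 222, 239, 220, 154, 122, 158, 242, 254, 249] 
  s8 [250, 250, 250, 250, 244, 230, 237, 240, 221, 140, 78, 87, 231, 254, 249]
50 (276, 257)
  s2 [235, 235, 235, 223, 167, 158, 226, 243, 240, 220, 121, 158, 237, 253, 254] 
  s8 [250, 250, 250, 247, 236, 227, 239, 244, 241, 215, 82, 79, 203, 252, 254]
  s2 [235, 235, 235, 213, 152, 173, 222, 239, 241, 218, 118, 135, 205, 250, 254] 
  s8 [250, 250, 250, 245, 231, 231, 238, 231, 200, 172, 86, 76, 129, 241, 254]
  s2 [235, 234, 228, 178, 150, 189, 206, 231, 239, 214, 135, 122, 180, 247, 254] 
  s8 [250, 250, 249, 238, 219, 196, 171, 166, 154, 136, 95, 74, 85, 232, 254]
45 (278, 258)
  s2 [234, 228, 
[... 1279 characters left out ...]
199, 181, 188, 207, 241, 248, 192, 70, 69, 69, 69, 69, 69, 69, 70]
  s2 [196, 168, 184, 201, 236, 253, 252, 239, 232, 190, 118, 132, 168, 190, 191] 
  s8 [151, 146, 184, 201, 237, 249, 205, 71, 71, 69, 68, 68, 69, 69, 70]
45 (287, 237)
  s2 [199, 180, 188, 207, 240, 253, 251, 238, 223, 165, 120, 156, 191, 191, 191] 
  s8 [199, 181, 188, 207, 241, 248, 192, 70, 69, 69, 69, 69, 69, 69, 70]
  s2 [196, 168, 184, 201, 236, 253, 252, 239, 232, 190, 118, 132, 168, 190, 191] 
  s8 [151, 146, 184, 201, 237, 249, 205, 71, 71, 69, 68, 68, 69, 69, 70]
  s2 [198, 177, 190, 208, 238, 253, 252, 242, 241, 220, 119, 120, 155, 189, 190] 
  s8 [123, 118, 143, 185, 219, 224, 179, 95, 91, 84, 71, 68, 69, 69, 68]
```

```bash
python3 -c "
from plant import *
print(job_done())"
```

```text
the job is handed in; nothing more can be done
None
```

I slid the slide under both clips until it was home against the stop, released it and handed the job in at 16.7 s. The push at the stop peaked at about 14.4 N. Camera comparison shows the left clip fully down; the right clip also looks down, but that check was less direct.

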